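# Put the washed caddy back in its own bay

## Task

The spice caddy with the cross on its lid has been washed and stands in the green dish drainer. Lift it out, stand it upright on the bare worktop and let go of it so that you can take it again by its narrow ends, then lower it (no dropping) into the rack bay whose label plate also shows a cross, until it stands upright on the bay floor, square between the side walls. Leave everything else where it is.

Things in the scene. Friction and masses are not known exactly. Their poses are not given: they have to be found in the camera images.
- caddy_cross_center (a point): Centre (40 mm above the underside) of the caddy to put away: closed upright metal box, 60 mm (its x) by 36 mm (y) by 80 mm high, 0.11 to 0.23 kg, a black cross on its white lid panel. It starts in the drainer's lane, x along the drainer's x, where its ends are close to the lane walls, so that it can be gripped only across the 36 mm. Either way round is fine in the bay.
- drainer: Dark green dish drainer, fixed, 200 mm (x) by 290 mm (y); origin: centre of its underside. Floor 12 mm above the worktop, rim 30 mm. Its lane, about y = -50 mm, lies between two slatted walls at x = +38 and -38 mm, 4 mm thick, 130 mm long along y, tops 86 mm above the worktop (the caddy's top: 92 mm). A mug stands near y = +85 mm.
- bay_cross: The caddy's own bay, empty; label plate with a black cross. One of three wooden bays of one shape. Origin: centre of its underside, 6 mm above the worktop; floor 4 mm above the origin (a stored caddy's centre: 44 mm). Side walls 5 mm thick, 56 mm long along x, at y = +25 and -25 mm (45 mm clear), tops 78 mm above the origin. Open x ends with lips 10 mm high (72 mm clear).
- bay_bar: Same bay, empty, its label plate shows a single bar. Not to be used.
- bay_disc: Same bay, its label plate shows a round disc. It already holds the disc caddy.
- rack: Wooden board under the bays, fixed, 160 mm (x) by 215 mm (y), 6 mm thick; origin: centre of its underside. The bays stand side by side 64 mm apart along its y, parallel to it, in any order. A caddy is stored with its 60 mm along the bay's x; it shows 6 mm above the walls. Each bay's sloping white label plate lies beyond its +x lip, up to about 22 mm above the bay's underside.
- caddy_disc_center (a point): Centre of the caddy with a disc on its lid, same size, standing in its bay. Leave alone.
- caddy_bar_center (a point): Centre of the caddy with a single bar on its lid, same size, standing on the worktop between drainer and rack (x 0.57 to 0.60 m). The worktop on its robot side, about 0.45 m straight ahead of the robot, is always bare. Leave alone.
- mug_in (a point): Inner floor centre of a white mug, 76 mm across, 85 mm high, in the drainer. Leave alone.
- washup: Washing-up liquid bottle, 60 mm across, 190 mm high, origin at the underside. Leave alone.
- eggcup_center (a point): Half-way up an egg cup, 44 mm across, 60 mm high, in the drainer outside the lane, near x = -68, y = -60 mm. Leave alone.
Not all that is in view belongs to the job. Leave any blue look-alike of the part that bears caddy_cross_center alone.

How it is judged (in metres and radians):
On the way:
1. the cross caddy stands upright on the bare worktop, let go (angle between caddy_cross_center's own z axis and vertical below 0.1 rad and linear speed of caddy_cross below 0.03 m/s and contact force between caddy_cross and the fingers below 0.1 N and height (world z) of caddy_cross_center between 0.036 and 0.044 m), for 0.2 s.
At the end, for the whole second after the job is handed in: The cross caddy stands upright (within 0.1 rad), released and at rest, on the floor of the bay labelled with a cross (height within 4 mm), its centre within 12 mm of the bay's centre along the bay and 8 mm across it, its long side along the bay within 0.25 rad, either way round (angle between caddy_cross_center's own z axis and vertical below 0.1 rad and linear speed of caddy_cross below 0.03 m/s and contact force between caddy_cross and the fingers below 0.1 N and x of caddy_cross_center in the frame of bay_cross between -0.012 and 0.012 m and y of caddy_cross_center in the frame of bay_cross between -0.008 and 0.008 m and z of caddy_cross_center in the frame of bay_cross between 0.04 and 0.048 m and angle between the x axis of caddy_cross and the x axis of bay_cross, either way round below 0.25 rad); the robot touches nothing.
It fails at once if the caddy is dropped or thrown (faster than 0.5 m/s while nothing holds it) (linear speed of caddy_cross above 0.5 m/s and contact force between caddy_cross and the fingers below 0.1 N).
It fails at once if another thing on the worktop is disturbed (moved more than 25 mm) (distance of any of caddy_disc_center, caddy_bar_center, mug_in, eggcup_center, washup from where it was at the start of the episode above 0.025 m).
It also fails if it takes over 61 s, if anything falls off the work surface, if the arm or the gripper's body presses on something with over 40 N, if the wrist force passes 120 N, or if a joint passes its speed limit or range.

## Robot

A 7-joint arm with a two-finger parallel gripper is mounted at the origin on the work surface. World frame = base frame: x ahead of the robot, y to its left, z up, the work surface at z = 0. Lengths are in mm, angles in degrees, forces in N, time in s.
With the tool pointing down it reaches from about 400 to 875 mm from the base axis. Payload 6.5 kg.
Tool frame: the origin (TCP) lies at the very end of the fingers, on their centre line; the grasp point (between the pads) lies 19 mm behind it (bot.hold_point_z is the distance from the TCP to the grasp point, in mm); z points along the fingers, y is the line along which they close (so a half turn about z gives the same grasp; the last joint's range is limited). The gripper opens to 85 mm and grips with 20 to 120 N. Pads are 22 mm wide; open, the fingers measure 114 mm over their backs; the gripper's body (76 mm by 85 mm) begins 54 mm behind the grasp point. The pads swing forward as they close: fully open they stand 13 mm farther back than shut.
Start: joints at [-77.418, 30.733, -0.252, 88.115, 0.149, 61.152, -4.079], TCP at [183.247, 623.627, 231.29] pointing down, gripper open.
Joint ranges: [-154.64, 154.64], [-21.42, 123.67], [-72.66, 72.17], [13.99, 137.28], [-74.86, 254.86], [10.95, 109.41], [-158.01, 158.01]. Speed limits (degrees/s): [136.94, 136.94, 180, 180, 180, 180, 180].

## Interface

Orientations are given as [roll, pitch, yaw] about the fixed x, y, z axes, in that order (R = Rz(yaw) Ry(pitch) Rx(roll)).
In Python, from cell import bot gives the robot as it stands.
- The arm moves only by the tool play_rows, never from a script. Its argument "series" is text: rows parted by semicolons, each of 7 numbers parted by spaces: the shift along the world's x, y, z in units of 1 m (1.0 is 1 m), then the turn, a rotation vector about the world's x, y, z in units of 180 degrees (1.0 is 180 degrees), then the gripper command: -1 is fully open, 1 is shut, values between are in proportion. A call has 1 to 12 rows; each row is the pose to reach, as a shift and turn from the pose commanded when the call began, turning the shorter way round; what a row does not reach only later rows make up. A row lasts 1/12 s, in which the tool goes at most 41.7 mm and 7.16 degrees, less where a joint would pass 70% of its speed; a pose out of reach is approached as far as the arm can. A call with a number of a shift or a turn outside -1 to 1 is refused whole. A call with a gripper value outside its range is refused whole. The fingers move at their own pace and stop on an object; "force" is the grip in N (left out, the last holds). Time passes only in rows, so rows that repeat a pose let the fingers close. It gives the time, the measured TCP pose, the force, the opening and the grip force at its end, in the units of the state.
- bot.observe(): the state, without advancing time (a new reading comes with each control period).
- bot.camera(name): name is "side" or "top"; returns a dict with "frame" (400x640x3 uint8, red, green, blue), "mtx" (3x3 intrinsics, pixels), "D" ([k1, k2, p1, p2, k3] as OpenCV has them; the pictures are not rectified), "R" (3x3) and "t" (3): a world point X has camera coordinates R X + t. Camera axes: x right, y down, z forward; pixel columns grow to the right and rows downward; lengths in mm; the calibration is good to about 2 mm. A picture is of the moment at which its call begins. There is no depth.
- bot.close_job(): hands the job in; it is judged then, once.
The state is a dict: "t": time; "joint_pos": joint angles; "joint_velocities": joint speeds; "effort": joint torques, N m; "position": TCP position; "tool_rot": TCP orientation; "contact_force": force on the tool from outside, world axes, zero at the start; "wrist_torque": the same for the moment, N m; "grip_width": opening from 0.0 (shut) to 1.0 (fully open); "finger_force": force on a finger pad.
Only numpy, scipy, OpenCV 4.12 (cv2) and the standard library are available. Lean on these libraries where they do the work, as an engineer would, in place of code of your own. Each camera call takes 0.05 s, during which the arm holds its last target. There are 200 camera calls.

## Working session

There is one attempt and no reset: what is moved stays moved. The work goes in short steps, Python scripts to look and compute and a tool call to move; the robot and the scene stay as the last step left them, time stands still between calls to the robot, and variables do not carry over. Pictures are saved under pics/ and viewed, at most 10 in all, crops included, and the job is handed in when it is done.

Besides the shell and the picture viewer there is one more tool, called after "Request:" in YAML: its name, and indented under it one key for each argument. play_rows: Moves the arm, as the interface text tells. Shifts and turns lie within -1 to 1; 1 stands for 1 m of shift or 180 degrees of turn. Its arguments: {"type":"object","properties":{"series":{"type":"string"},"force":{"type":"number"}},"required":["series"]}

```bash
mkdir -p pics; ls; python3 - <<'E'
from cell import bot
import cv2,pickle
print(bot.observe())
c={n:bot.camera(n) for n in("top","side")}
pickle.dump(c,open("c0.pkl","wb"))
for n in c:
    cv2.imwrite(f"pics/{n}0.png",c[n]["frame"][:,:,::-1]); print(n,c[n]["mtx"],c[n]["D"],c[n]["R"],c[n]["t"])
E
```

```text
pics
{'t': 0.0, 'joint_pos': array([-77.4149503 ,  30.7793223 ,  -0.25386516,  88.17289863,
         0.14898006,  61.15155115,  -4.07852069]), 'joint_velocities': array([ 0.0658001 , -0.01287938,  0.02918515,  0.01371953, -0.05875512,
        0.05523753,  0.02082761]), 'effort': array([-2.64367300e-04, -5.83417976e+01,  1.04818281e+00, -2.59097797e+01,
        1.22693338e-02,  9.75641917e-03,  7.40001767e-07]), 'position': array([183.12209191, 622.98914788, 230.37755291]), 'tool_rot': array([-1.79896851e+02,  7.80674518e-03,  1.63626661e+02]), 'contact_force': array([-0.50767571,  0.71888784,  0.30134525]), 'wrist_torque': array([-0.03151559,  0.01112237, -0.02956465]), 'finger_force': 0.0, 'grip_width': 0.9998840779366244}
top [[391.00530273   0.         319.60610305]
 [  0.         391.00530273 198.8321153 ]
 [  0.           0.           1.        ]] [0.02589575 0.         0.         0.         0.        ] [[ 2.87883727e-02 -9.99576414e-01  4.26868042e-03]
 [-9.92007853e-01 -2.90947069e-02 -1.22775881e-01]
 [ 1.22848071e-01 -7.00046675e-04 -9.92425242e-01]] [ -1.94047513 521.47260745 841.93312169]
side [[439.42020197   0.         318.33622004]
 [  0.         439.42020197 199.98314249]
 [  0.           0.           1.        ]] [-0.03371068  0.          0.          0.          0.        ] [[ 0.97868745 -0.20495219 -0.01286404]
 [-0.13894668 -0.61476823 -0.77637223]
 [ 0.15121079  0.76161317 -0.63014338]] [-542.79883767  129.68656685 1045.41054761]
```

View pics/top0.png

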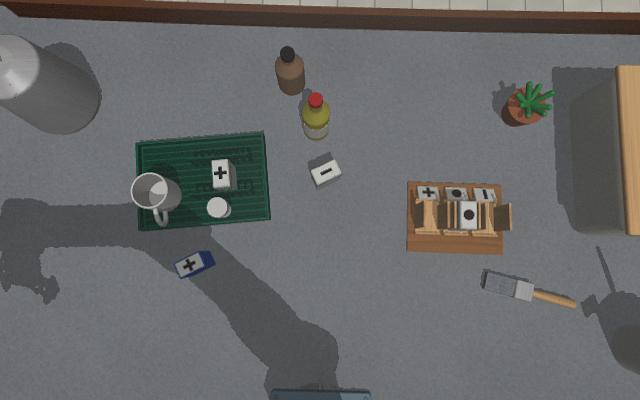

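View pics/side0.png

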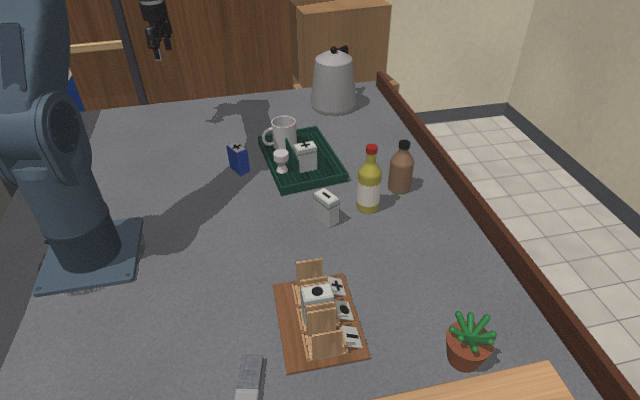

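The top view shows the cross caddy's lid at about (220,173) in the drainer. The rack is around (455,217) with plates cross/disc/bar from left to right, so the cross bay is the leftmost, and the disc caddy is in the middle. The bar caddy is at (325,172) and the blue look-alike at (190,264). The side view agrees. I'll zoom in for accurate corners.

```bash
python3 - <<'E'
import cv2,pickle,numpy as np
c=pickle.load(open("c0.pkl","rb"));f=c["top"]["frame"][:,:,::-1]
a=cv2.resize(f[125:235,125:275],None,fx=5.3,fy=5.3,interpolation=cv2.INTER_CUBIC)[:583,:795]
b=cv2.resize(f[175:260,400:520],None,fx=6.5,fy=6.5,interpolation=cv2.INTER_CUBIC)
a=cv2.convertScaleAbs(a,alpha=1.6)
cv2.imwrite("pics/a.png",a);cv2.imwrite("pics/b.png",b)
E
```

```text
(no output)
```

View pics/a.png

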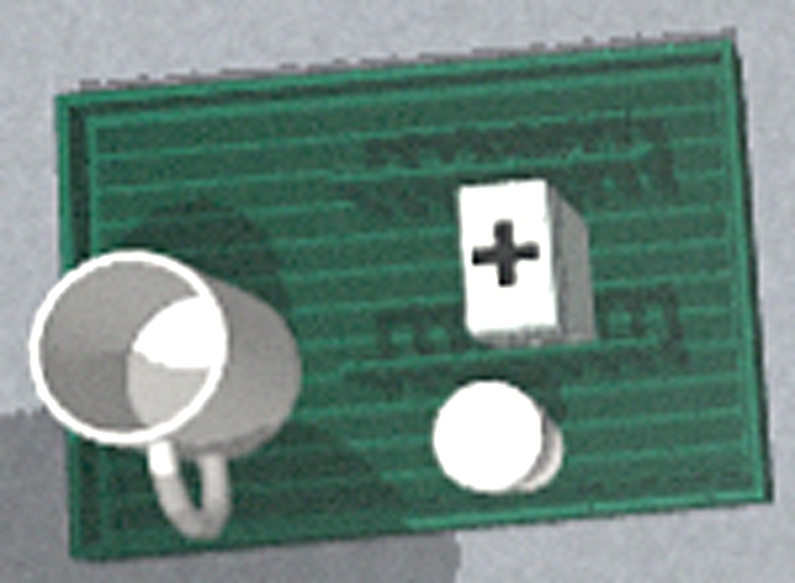

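View pics/b.png

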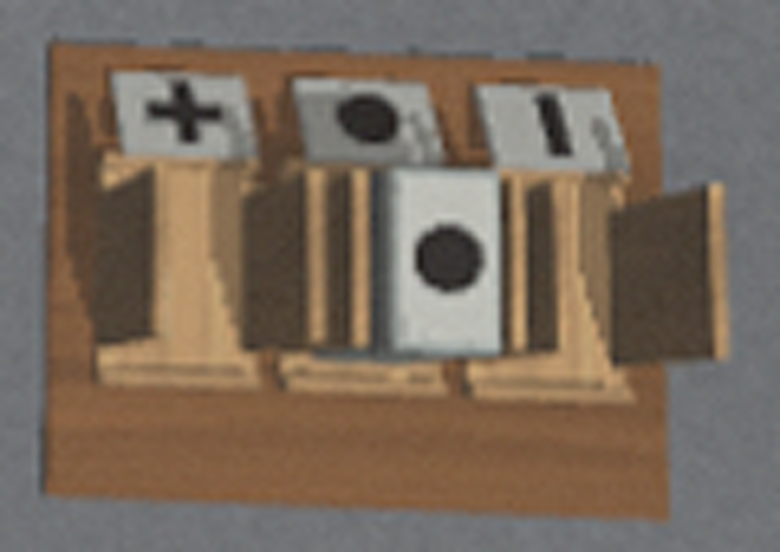

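The caddy lid and drainer corners are clear in crop a, and the board, plate and disc lid corners in crop b. I'll turn these into positions and overlay the bay model to check them.

```bash
cat > h.py <<'E'
import numpy as np,cv2
def ray(c,uv,z):
    p=cv2.undistortPoints(np.array(uv,float).reshape(-1,1,2),c["mtx"],np.array(c["D"]))[:,0]
    d=np.c_[p,np.ones(len(p))]@c["R"]; o=-c["R"].T@c["t"]
    return (o+d*((z-o[2])/d[:,2])[:,None])
def proj(c,X):
    return cv2.projectPoints(np.array(X,float).reshape(-1,1,3),cv2.Rodrigues(c["R"])[0],c["t"],c["mtx"],np.array(c["D"]))[0][:,0]
def rectfit(P):
    # corners ordered: (+x+y),(+x-y),(-x-y),(-x+y) in object frame
    P=P[:,:2];m=P.mean(0);e=P[0]-P[3]+P[1]-P[2];yw=np.arctan2(e[1],e[0])
    f=P[0]-P[1]+P[3]-P[2];yw2=np.arctan2(-f[0],f[1])
    return m,np.degrees([yw,yw2]),np.linalg.norm(e)/2,np.linalg.norm(f)/2
E
python3 - <<'E'
import pickle
from h import *
C=pickle.load(open("c0.pkl","rb"));c=C["top"]
print("cam",-c["R"].T@c["t"])
A=lambda L:(np.array(L)+.5)/5.3-.5+125
B=lambda L:(np.array(L)+.5)/6.5-.5+[400,175]
for n,q,z in[("lid",A([(460,187),(548,180),(556,330),(470,335)]),92),
 ("drainer",A([(57,95),(735,40),(772,498),(75,558)]),30),
 ("rack",B([(52,40),(660,63),(667,518),(43,493)]),6),
 ("disc",B([(387,168),(500,170),(500,353),(390,353)]),90)]:
    r=rectfit(ray(c,q,z));print(n,*r)
    if n=="rack":m,y=r[0],np.radians(r[1].mean())
    if n=="disc":d=r[0]
R=np.array([[np.cos(y),-np.sin(y)],[np.sin(y),np.cos(y)]])
print("disc in rack",(d-m)@R)
bx=((d-m)@R)[0]
im=c["frame"][175:260,400:520,::-1];im=cv2.resize(im,None,fx=6.5,fy=6.5,interpolation=cv2.INTER_CUBIC)
def draw(x0,x1,y0,y1,z,col):
    P=np.array([(x1,y1),(x1,y0),(x0,y0),(x0,y1)])@R.T+m
    p=((proj(c,np.c_[P,np.full(4,z)])-[400,175]+.5)*6.5-.5).astype(int)
    cv2.polylines(im,[p.reshape(-1,1,2)],True,col,1)
for k in(64,0,-64):
    for s in(25,-25):draw(bx-28,bx+28,k+s-2.5,k+s+2.5,84,(0,0,255))
    draw(bx-36,bx+36,k-22.5,k+22.5,16,(0,255,0))
draw(bx-30,bx+30,-18,18,90,(255,0,0));draw(-80,80,-107.5,107.5,6,(255,255,0))
cv2.imwrite("pics/ov.png",im)
# side check
s=C["side"]
E
```

```text
cam [413.9309249   13.82183196 899.58822443]
lid [561.80653432 221.97581019] [6.75713427 5.78470042] 59.963202893050905 34.20829210200988
drainer [556.03478656 277.75276118] [7.0682095  6.61774423] 198.39708370906277 289.46449712374454
rack [ 491.68525146 -295.30695414] [-0.94441989 -0.53115791] 159.99944527760556 215.29438160277263
disc [ 490.1158057  -294.80177248] [-0.59194413  1.19158419] 58.83225716346332 35.321245505713186
disc in rack [-1.57582061  0.48493082]
```

View pics/ov.png

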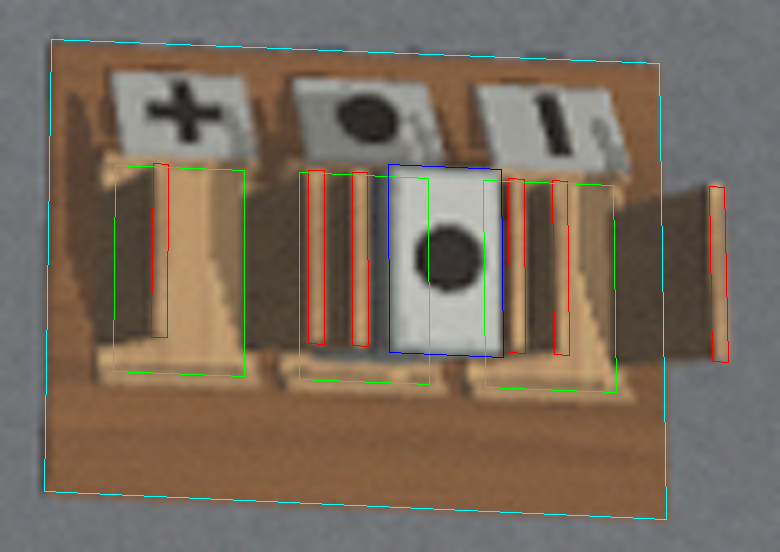

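The overlay fits all the wall tops and lips. The cross bay's centre is about (491.3, -231.3) with yaw -0.75°. The cross caddy is at about (562, 222) with yaw 6.5°, which agrees with the drainer lane. Next is the move above the caddy.

Request:
play_rows:
  series: "0.379 -0.402 -0.03 0 0 0.127 -1;0.379 -0.402 -0.03 0 0 0.127 -1;0.379 -0.402 -0.03 0 0 0.127 -1;0.379 -0.402 -0.03 0 0 0.127 -1;0.379 -0.402 -0.03 0 0 0.127 -1;0.379 -0.402 -0.03 0 0 0.127 -1;0.379 -0.402 -0.03 0 0 0.127 -1;0.379 -0.402 -0.03 0 0 0.127 -1;0.379 -0.402 -0.03 0 0 0.127 -1;0.379 -0.402 -0.03 0 0 0.127 -1;0.379 -0.402 -0.03 0 0 0.127 -1;0.379 -0.402 -0.03 0 0 0.127 -1"
  force: 40

```text
t: 1.1
position: [526.6, 258.5, 203.9]
tool_rot: [-180.0, -0.0, -173.5]
contact_force: [0.8, 0.3, 0.5]
grip_width: 1.0
finger_force: 0.0
```

Request:
play_rows:
  series: "0 0 0 0 0 0 -1;0 0 0 0 0 0 -1;0 0 0 0 0 0 -1;0 0 0 0 0 0 -1"

```text
t: 1.43
position: [524.5, 261.9, 204.0]
tool_rot: [180.0, -0.0, -173.4]
contact_force: [-0.9, 0.5, -0.7]
grip_width: 0.999
finger_force: 0.0
```

Request:
play_rows:
  series: "0.0375 -0.04 0 0 0 0 -1;0.0375 -0.04 0 0 0 0 -1;0.0375 -0.04 -0.04 0 0 0 -1;0.0375 -0.04 -0.084 0 0 0 -1;0.0375 -0.04 -0.084 0 0 0 -1;0.0375 -0.04 -0.084 0 0 0 -1;0.0375 -0.04 -0.084 0 0 0 -1;0.0375 -0.04 -0.084 0 0 0 -1"

```text
t: 2.1
position: [564.7, 221.7, 122.9]
tool_rot: [179.9, 0.2, -173.5]
contact_force: [-0.0, -0.1, 1.0]
grip_width: 1.001
finger_force: 0.0
```

```bash
python3 - <<'E'
from cell import bot
import cv2,numpy as np
o=[]
for n,(r,q) in {"top":(100,160),"side":(60,240)}.items():
    f=bot.camera(n)["frame"][:,:,::-1]
    o.append(cv2.resize(f[r:r+120,q:q+130],None,fx=3.05,fy=4.9*0.62,interpolation=cv2.INTER_CUBIC))
h=min(i.shape[0] for i in o);cv2.imwrite("pics/g1.png",cv2.convertScaleAbs(np.hstack([i[:h] for i in o]),alpha=1.4))
E
```

```text
(no output)
```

View pics/g1.png

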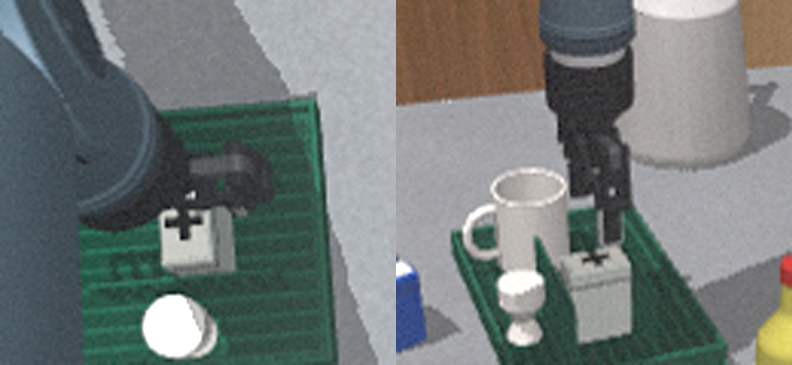

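```bash
python3 - <<'E'
from cell import bot
from h import *
import pickle
p=bot.observe()["position"];print(p)
C=pickle.load(open("c0.pkl","rb"));a=np.radians(6.5)
for n,off in("top",(160,100)),("side",(240,60)):
    for nm,X in[("tcp",p),("f-",p+42*np.array([np.sin(a),-np.cos(a),0])),("f+",p-42*np.array([np.sin(a),-np.cos(a),0])),("lid",[562,222,92])]:
        print(n,nm,(proj(C[n],X)[0]-off)*[3.05,3.04])
E
```

```text
[564.60081594 221.30643318 122.6085222 ]
top tcp [174.4461115  209.77359897]
top f- [238.13493009 204.62471101]
top f+ [110.52286252 214.9244448 ]
top lid [184.63728696 222.29230681]
side tcp [198.19754373 228.9370774 ]
side f- [211.97959909 251.78977296]
side f+ [185.10465314 207.23035556]
side lid [196.35212561 257.46035142]
```

The side crop shows the near finger tip where projection predicts, just in front of the lid, and the lid where I measured it. I'll descend and grip.

Request:
play_rows:
  series: "-0.002 0 -0.015 0 0 0 -1;-0.0025 0 -0.03 0 0 0 -1;-0.0025 0 -0.045 0 0 0 -1;-0.0025 0 -0.06 0 0 0 -1;-0.0025 0 -0.07 0 0 0 -1;-0.0025 0 -0.07 0 0 0 -1;-0.0025 0 -0.07 0 0 0 -1;-0.0025 0 -0.07 0 0 0 -1"

```text
t: 2.87
position: [561.6, 220.7, 51.4]
tool_rot: [180.0, 0.1, -173.5]
contact_force: [0.9, 0.0, -0.3]
grip_width: 1.002
finger_force: 0.0
```

Request:
play_rows:
  series: "0 0.001 0 0 0 0 0;0 0.001 0 0 0 0 0;0 0.001 0 0 0 0 0.3;0 0.001 0 0 0 0 1;0 0.001 0 0 0 0 1;0 0.001 0 0 0 0 1;0 0.001 0 0 0 0 1;0 0.001 0 0 0 0 1;0 0.001 0 0 0 0 1;0 0.001 0 0 0 0 1;0 0.001 0 0 0 0 1;0 0.001 0 0 0 0 1"
  force: 50

```text
t: 3.87
position: [560.9, 221.6, 50.5]
tool_rot: [180.0, 0.0, -173.5]
contact_force: [-1.5, 1.0, 5.7]
grip_width: 0.414
finger_force: 55.4
```

Request:
play_rows:
  series: "0 0 0.004 0 0 0 1;0 0 0.01 0 0 0 1;0 0 0.02 0 0 0 1;0 0 0.032 0 0 0 1;0 0 0.045 0 0 0 1;0 0 0.06 0 0 0 1;0 0 0.075 0 0 0 1;0 0 0.09 0 0 0 1;0 0 0.105 0 0 0 1;0 0 0.12 0 0 0 1;0 0 0.125 0 0 0 1;0 0 0.125 0 0 0 1"

```text
t: 4.87
position: [561.9, 221.8, 177.6]
tool_rot: [179.9, 0.2, -173.5]
contact_force: [-0.4, 0.9, -1.4]
grip_width: 0.413
finger_force: 54.9
```

Request:
play_rows:
  series: "-0.005 -0.01 0 0 0 -0.003 1;-0.014 -0.028 0 0 0 -0.006 1;-0.025 -0.05 0 0 0 -0.01 1;-0.037 -0.074 0 0 0 -0.014 1;-0.049 -0.098 0 0 0 -0.018 1;-0.062 -0.123 0 0 0 -0.022 1;-0.075 -0.148 0 0 0 -0.026 1;-0.087 -0.172 0 0 0 -0.03 1;-0.098 -0.194 0 0 0 -0.033 1;-0.106 -0.21 0 0 0 -0.036 1;-0.111 -0.219 0 0 0 -0.036 1;-0.112 -0.222 0 0 0 -0.036 1"

```text
t: 5.87
position: [447.4, -2.3, 174.8]
tool_rot: [-180.0, -0.1, 179.9]
contact_force: [-0.4, -0.1, -2.0]
grip_width: 0.414
finger_force: 54.9
```

Request:
play_rows:
  series: "0 0 -0.01 0 0 0 1;0 0 -0.025 0 0 0 1;0 0 -0.042 0 0 0 1;0 0 -0.06 0 0 0 1;0 0 -0.077 0 0 0 1;0 0 -0.093 0 0 0 1;0 0 -0.107 0 0 0 1;0 0 -0.117 0 0 0 1;0 0 -0.123 0 0 0 1;0 0 -0.125 0 0 0 1;0 0 -0.125 0 0 0 1;0 0 -0.125 0 0 0 1"

```text
t: 6.87
position: [449.3, -0.5, 50.6]
tool_rot: [180.0, 0.1, -180.0]
contact_force: [-0.5, -0.4, -1.8]
grip_width: 0.412
finger_force: 54.8
```

Request:
play_rows:
  series: "0 0 -0.004 0 0 0 1;0 0 -0.008 0 0 0 1;0 0 -0.01 0 0 0 1;0 0 -0.011 0 0 0 1;0 0 -0.012 0 0 0 1;0 0 -0.0125 0 0 0 1;0 0 -0.0125 0 0 0 1;0 0 -0.0125 0 0 0 1"

```text
t: 7.53
position: [448.6, -0.6, 38.4]
tool_rot: [180.0, -0.0, 180.0]
contact_force: [-4.2, 1.0, 12.6]
grip_width: 0.42
finger_force: 56.6
```

Request:
play_rows:
  series: "0 0 0.0005 0 0 0 0.1;0 0 0.0005 0 0 0 0;0 0 0.0005 0 0 0 -0.2;0 0 0.0005 0 0 0 -0.6;0 0 0.0005 0 0 0 -1;0 0 0.0005 0 0 0 -1;0 0 0.0005 0 0 0 -1;0 0 0.0005 0 0 0 -1;0 0 0.0005 0 0 0 -1;0 0 0.0005 0 0 0 -1"

```text
t: 8.37
position: [448.7, -0.6, 38.2]
tool_rot: [180.0, 0.0, -180.0]
contact_force: [0.2, -0.4, 0.6]
grip_width: 0.998
finger_force: 0.0
```

Request:
play_rows:
  series: "0 0 0.02 0 0 0 -1;0 0 0.05 0 0 0 -1;0 0 0.08 0 0 0 -1;0 0 0.1 0 0 0 -1;0 0 0.1 0 0 -0.1 -1;0 0 0.1 0 0 -0.2 -1;0 0 0.1 0 0 -0.3 -1;0 0 0.1 0 0 -0.4 -1;0 0 0.1 0 0 -0.5 -1;0 0 0.1 0 0 -0.5 -1;0 0 0.1 0 0 -0.5 -1;0 0 0.1 0 0 -0.5 -1"

```text
t: 9.37
position: [448.6, -0.6, 138.2]
tool_rot: [-180.0, -0.0, 122.4]
contact_force: [0.6, -0.4, -0.4]
grip_width: 0.999
finger_force: 0.0
```

Finish the turn to yaw 90 (32.4° left), then check the caddy.

Request:
play_rows:
  series: "0 0 0 0 0 -0.04 -1;0 0 0 0 0 -0.08 -1;0 0 0 0 0 -0.12 -1;0 0 0 0 0 -0.16 -1;0 0 0 0 0 -0.18 -1;0 0 0 0 0 -0.18 -1;0 0 0 0 0 -0.18 -1;0 0 0 0 0 -0.18 -1"

```text
t: 10.03
position: [448.7, -0.6, 138.2]
tool_rot: [-180.0, -0.0, 90.4]
contact_force: [0.8, -1.3, 0.2]
grip_width: 1.001
finger_force: 0.0
```

```bash
python3 - <<'E'
from cell import bot
from h import *
print(bot.observe()["position"],bot.observe()["tool_rot"])
c=bot.camera("side");f=c["frame"][:,:,::-1]
p=proj(c,[(450,0,80)])[0].astype(int);print(p)
x,y=p[0]-65,p[1]-40
im=cv2.resize(f[y:y+100,x:x+130],None,fx=6,fy=6,interpolation=cv2.INTER_CUBIC)
P=np.array([(x1,y1,z) for z in(80,0) for x1,y1 in((478.6,17.4),(478.6,-18.6),(418.6,-18.6),(418.6,17.4))])
q=((proj(c,P)-[x,y]+.5)*6-.5).astype(int);print(q.tolist())
for a in(q[:4],q[4:]):cv2.polylines(im,[a.reshape(-1,1,2)],True,(0,0,255),1)
cv2.imwrite("pics/g2.png",im)
E
```

```text
[448.66354296  -0.57407899 138.17449557] [-1.79995854e+02 -2.53713537e-03  9.04442903e+01]
[275 202]
[[459, 206], [473, 261], [323, 283], [313, 227], [470, 352], [483, 408], [341, 430], [331, 373]]
```

View pics/g2.png

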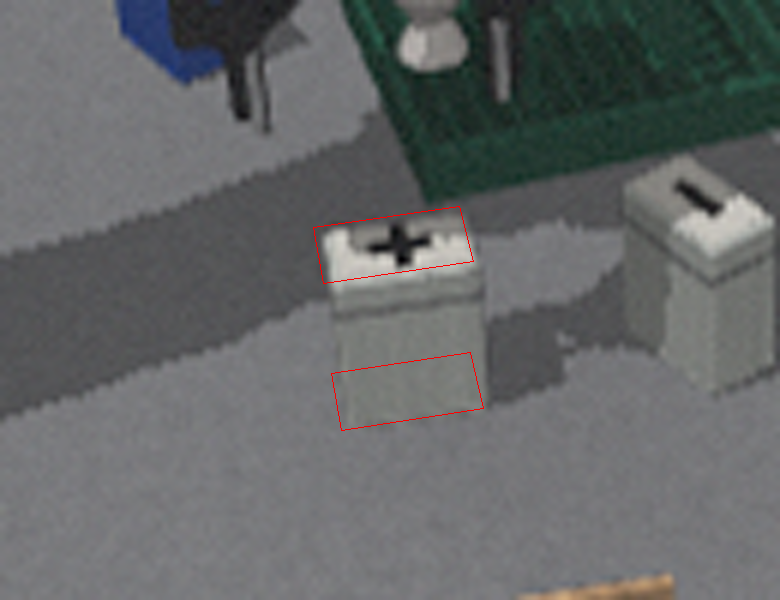

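The caddy stands upright and free on the worktop with its cross visible, about 3 mm to +x of the TCP. I'll descend with the correction and grip the narrow ends.

Request:
play_rows:
  series: "0.003 0 -0.01 0 0 -0.0025 -1;0.003 0 -0.03 0 0 -0.0025 -1;0.003 0 -0.05 0 0 -0.0025 -1;0.003 0 -0.07 0 0 -0.0025 -1;0.003 0 -0.085 0 0 -0.0025 -1;0.003 0 -0.095 0 0 -0.0025 -1;0.003 0 -0.097 0 0 -0.0025 -1;0.003 0 -0.097 0 0 -0.0025 -1;0.003 0 -0.097 0 0 -0.0025 -1;0.003 0 -0.097 0 0 -0.0025 -1"

```text
t: 10.92
position: [452.5, -0.7, 41.9]
tool_rot: [179.9, -0.0, 89.9]
contact_force: [-0.3, 1.2, 0.5]
grip_width: 1.001
finger_force: 0.0
```

Request:
play_rows:
  series: "0 0 0 0 0 0 -0.3;0 0 0 0 0 0 0;0 0 0 0 0 0 1;0 0 0 0 0 0 1;0 0 0 0 0 0 1;0 0 0 0 0 0 1;0 0 0 0 0 0 1;0 0 0 0 0 0 1;0 0 0 0 0 0 1;0 0 0 0 0 0 1"
  force: 50

```text
t: 11.75
position: [452.2, -0.5, 41.9]
tool_rot: [179.9, -0.0, 89.9]
contact_force: [-1.4, 1.2, 6.6]
grip_width: 0.701
finger_force: 53.8
```

Request:
play_rows:
  series: "0 0 0.004 0 0 0 1;0 0 0.01 0 0 0 1;0 0 0.02 0 0 0 1;0 0 0.032 0 0 0 1;0 0 0.045 0 0 0 1;0 0 0.06 0 0 0 1;0 0 0.075 0 0 0 1;0 0 0.09 0 0 0 1;0 0 0.102 0 0 0 1;0 0 0.108 0 0 0 1;0 0 0.11 0 0 0 1;0 0 0.11 0 0 0 1"

```text
t: 12.75
position: [451.9, -0.5, 151.6]
tool_rot: [180.0, -0.0, 89.9]
contact_force: [-0.2, 0.1, -1.0]
grip_width: 0.699
finger_force: 54.2
```

Request:
play_rows:
  series: "0.002 -0.01 0 0 0 -0.0036 1;0.005 -0.028 0 0 0 -0.0036 1;0.009 -0.05 0 0 0 -0.0036 1;0.013 -0.075 0 0 0 -0.0036 1;0.017 -0.1 0 0 0 -0.0036 1;0.022 -0.128 0 0 0 -0.0036 1;0.026 -0.155 0 0 0 -0.0036 1;0.03 -0.18 0 0 0 -0.0036 1;0.034 -0.204 0 0 0 -0.0036 1;0.037 -0.22 0 0 0 -0.0036 1;0.039 -0.229 0 0 0 -0.0036 1;0.039 -0.231 0 0 0 -0.0036 1"

```text
t: 13.75
position: [490.1, -234.0, 150.5]
tool_rot: [-179.9, 0.1, 89.0]
contact_force: [0.6, 0.5, -1.6]
grip_width: 0.698
finger_force: 54.2
```

Request:
play_rows:
  series: "0 0 0 0 0 0 1;0 0 0 0 0 0 1;0 0 0 0 0 0 1;0 0 0 0 0 0 1"

```text
t: 14.08
position: [490.8, -230.4, 151.1]
tool_rot: [-180.0, -0.0, 89.3]
contact_force: [0.5, 0.8, -2.1]
grip_width: 0.696
finger_force: 54.2
```

```bash
python3 - <<'E'
from cell import bot
from h import *
p=bot.observe()["position"];print(p)
c=bot.camera("side");f=c["frame"][:,:,::-1]
x,y=250,195;s=5
im=cv2.resize(f[y:y+120,x:x+150],None,fx=s,fy=s,interpolation=cv2.INTER_CUBIC)
im=cv2.convertScaleAbs(im,alpha=1.3)
a=np.radians(-.75);R=np.array([[np.cos(a),-np.sin(a)],[np.sin(a),np.cos(a)]])
def box(m,hx,y0,y1,z,col):
    P=np.array([(hx,y1),(hx,y0),(-hx,y0),(-hx,y1)])@R.T+m
    q=((proj(c,np.c_[P,np.full(4,z)])-[x,y]+.5)*s-.5).astype(int)
    cv2.polylines(im,[q.reshape(-1,1,2)],True,col,1)
box(p[:2],30,-18,18,p[2]+38.1,(0,0,255));box(p[:2],30,-18,18,p[2]-41.9,(0,0,255))
m=np.array([491.3,-231.3])
for d in(25,-25):box(m,28,d-2.5,d+2.5,84,(255,0,0))
cv2.imwrite("pics/g3.png",im)
E
```

```text
[ 490.78235297 -230.35109452  151.07599985]
```

View pics/g3.png

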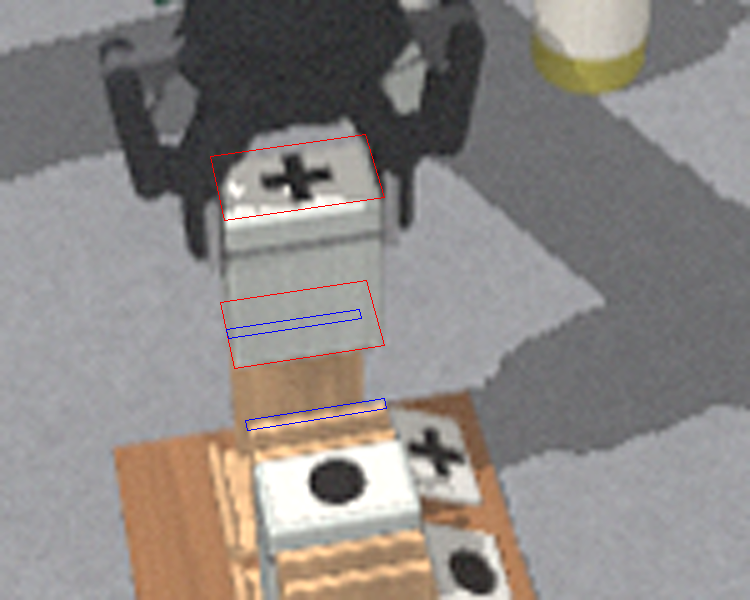

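The model lines (red caddy, blue wall tops) match the image to about 1 mm. I'll shift 1 mm in y and lower.

Request:
play_rows:
  series: "0.0005 -0.001 -0.003 0 0 0 1;0.0005 -0.001 -0.008 0 0 0 1;0.0005 -0.001 -0.014 0 0 0 1;0.0005 -0.001 -0.019 0 0 0 1;0.0005 -0.001 -0.024 0 0 0 1;0.0005 -0.001 -0.029 0 0 0 1;0.0005 -0.001 -0.034 0 0 0 1;0.0005 -0.001 -0.039 0 0 0 1;0.0005 -0.001 -0.044 0 0 0 1;0.0005 -0.001 -0.05 0 0 0 1;0.0005 -0.001 -0.05 0 0 0 1;0.0005 -0.001 -0.05 0 0 0 1"

```text
t: 15.13
position: [491.0, -232.6, 100.8]
tool_rot: [-180.0, -0.0, 89.2]
contact_force: [0.3, -0.1, -0.8]
grip_width: 0.693
finger_force: 54.2
```

Request:
play_rows:
  series: "0 0.001 -0.003 0 0 0 1;0 0.001 -0.008 0 0 0 1;0 0.001 -0.013 0 0 0 1;0 0.001 -0.018 0 0 0 1;0 0.001 -0.023 0 0 0 1;0 0.001 -0.028 0 0 0 1;0 0.001 -0.033 0 0 0 1;0 0.001 -0.038 0 0 0 1;0 0.001 -0.042 0 0 0 1;0 0.001 -0.045 0 0 0 1;0 0.001 -0.045 0 0 0 1;0 0.001 -0.045 0 0 0 1"

```text
t: 16.13
position: [491.1, -231.7, 56.1]
tool_rot: [-180.0, -0.0, 89.2]
contact_force: [-0.7, 0.1, -1.2]
grip_width: 0.694
finger_force: 54.2
```

Request:
play_rows:
  series: "0 0 -0.001 0 0 0 1;0 0 -0.002 0 0 0 1;0 0 -0.003 0 0 0 1;0 0 -0.0035 0 0 0 1;0 0 -0.0035 0 0 0 1;0 0 -0.0035 0 0 0 1"

```text
t: 16.63
position: [491.2, -231.6, 52.7]
tool_rot: [180.0, 0.0, 89.2]
contact_force: [-0.3, -0.5, -1.1]
grip_width: 0.697
finger_force: 54.2
```

Request:
play_rows:
  series: "0 0 -0.0005 0 0 0 1;0 0 -0.001 0 0 0 1;0 0 -0.0013 0 0 0 1;0 0 -0.0013 0 0 0 1;0 0 -0.0013 0 0 0 1"

```text
t: 17.05
position: [491.3, -231.7, 51.9]
tool_rot: [180.0, -0.0, 89.2]
contact_force: [-2.3, 1.3, 5.9]
grip_width: 0.696
finger_force: 55.0
```

Floor contact at the expected height (51.9 mm). Release gently, then retreat.

Request:
play_rows:
  series: "0 0 0 0 0 0 -0.35;0 0 0 0 0 0 -0.5;0 0 0 0 0 0 -0.7;0 0 0 0 0 0 -1;0 0 0 0 0 0 -1;0 0 0 0 0 0 -1;0 0 0 0 0 0 -1;0 0 0 0 0 0 -1;0 0 0 0 0 0 -1"

```text
t: 17.8
position: [491.2, -231.6, 51.4]
tool_rot: [-180.0, 0.0, 89.2]
contact_force: [0.2, 0.5, 0.0]
grip_width: 0.998
finger_force: 0.0
```

Request:
play_rows:
  series: "0 0 0.01 0 0 0 -1;0 0 0.03 0 0 0 -1;0 0 0.05 0 0 0 -1;0 0 0.08 0 0 0 -1;0 0 0.11 0 0 0 -1;0 0 0.14 0 0 0 -1;0 0.03 0.16 0 0 0 -1;0 0.06 0.16 0 0 0 -1;0 0.1 0.16 0 0 0 -1;0 0.14 0.16 0 0 0 -1;0 0.15 0.16 0 0 0 -1;0 0.15 0.16 0 0 0 -1"

```text
t: 18.8
position: [491.4, -77.5, 211.8]
tool_rot: [180.0, -0.1, 89.6]
contact_force: [-0.0, 0.4, 0.8]
grip_width: 1.003
finger_force: 0.0
```

```bash
python3 - <<'E'
from cell import bot
from h import *
print(bot.observe()["position"],bot.observe()["contact_force"])
o=[]
a=np.radians(-.75);R=np.array([[np.cos(a),-np.sin(a)],[np.sin(a),np.cos(a)]])
for n,(y,x) in {"top":(175,400),"side":(240,260)}.items():
    c=bot.camera(n);f=c["frame"][:,:,::-1];s=4
    im=cv2.resize(f[y:y+110,x:x+100],None,fx=s,fy=s,interpolation=cv2.INTER_CUBIC)
    for z in(90,):
        P=np.array([(30,18),(30,-18),(-30,-18),(-30,18)])@R.T+[491.3,-231.3]
        q=((proj(c,np.c_[P,np.full(4,z)])-[x,y]+.5)*s-.5).astype(int)
        cv2.polylines(im,[q.reshape(-1,1,2)],True,(0,0,255),1)
    o.append(im)
cv2.imwrite("pics/g4.png",np.hstack(o))
E
```

```text
[491.37884863 -77.52940205 211.83029064] [-0.03183152  0.40509191  0.84256942]
```

View pics/g4.png

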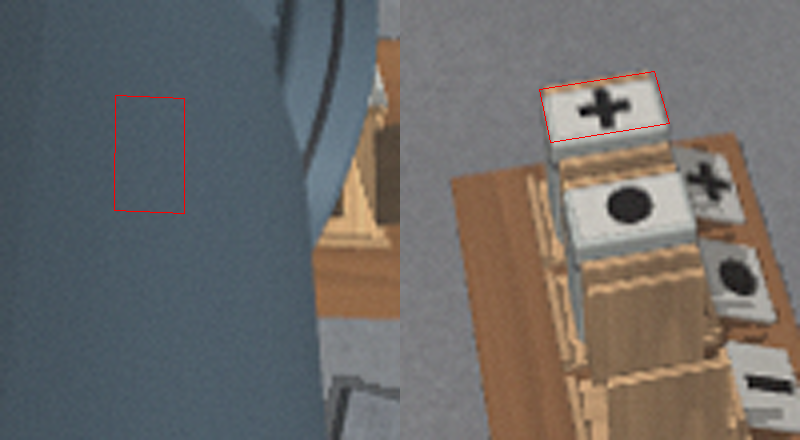

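The side view shows the cross caddy's lid at about (604,107) in the crop, upright in the cross bay and on the predicted outline at the right height. The top view is blocked by the arm. I'm handing it in.

```bash
python3 -c "
from cell import bot
print(bot.close_job())"
```

```text
the job is handed in; nothing more can be done
None
```

The cross caddy was set upright on the bare worktop, regripped by its narrow ends and lowered into the cross-labelled bay; the last side view shows it upright within about 1–2 mm of the bay centre (the arm blocked the top view), and the job is handed in with no verdict returned.

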